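# Bed a loose tube down on the orbital shaker

## Robot

A 7-joint arm with a two-finger parallel gripper is mounted at the origin on the work surface. World frame = base frame: x ahead of the robot, y to its left, z up, the work surface at z = 0. Lengths are in m, angles in rad, forces in N, time in s.
With the tool pointing down it reaches from about 0.425 to 1.025 m from the base axis. Payload 9.4 kg.
Tool frame: the origin (TCP) lies on the centre line of the jaws, within the pads' length; the fingertips stand 17 mm ahead of it and the grasp point (between the pads) lies 2 mm behind it (r.tip_reach is the distance from the TCP to the fingertips, in m); z points along the fingers, y is the direction in which the jaws open and shut (so a half turn about z gives the same grasp; the last joint's range is limited). The gripper opens to 85 mm and grips with 20 to 120 N. Pads are 22 mm wide; open, the fingers measure 114 mm over their backs; the gripper's body (76 mm by 85 mm) begins 54 mm behind the grasp point. The pads swing forward as they close: fully open they stand 13 mm farther back than shut.
Start: joints at [-1.307, 0.599, -0.003, 1.599, 0.002, 0.943, -0.08], TCP at [0.242, 0.683, 0.248] pointing down, gripper open.
Joint ranges: [-2.57, 2.57], [-0.35, 1.97], [-1.29, 1.29], [0.11, 2.56], [-1.05, 4.19], [0.11, 1.86], [-2.63, 2.63]. Speed limits (rad/s): [2.22, 2.22, 3.01, 3.01, 3.14, 3.14, 3.14].

## Interface

Orientations are given as a unit quaternion [x, y, z, w].
In Python, from cell import r gives the robot as it stands. The module is installed in compiled form; this text tells all that it offers.
- The arm moves only by the shell command python3 -m inch 'ROWS' [FORCE]. ROWS is text: rows parted by semicolons, each of 7 numbers parted by spaces: the shift along the world's x, y, z in cm, then the turn, a rotation vector about the world's x, y, z in rad, then the opening in per cent of the stroke, from 0 (shut) to 100 (fully open). In form: tx ty tz wx wy wz hand; .... A call has exactly 5 rows; each row is the pose to reach, as a shift and turn from the pose measured when the call began; what a row does not reach only later rows make up. A row lasts 1/10 s, in which the tool goes at most 50 mm and 8.59 degrees, less where a joint would pass 70% of its speed; a pose out of reach is approached as far as the arm can. A call with a gripper value outside its range is refused whole. The fingers move at their own pace and stop on an object; FORCE is the grip in N (left out, the last holds). Time passes only in rows, so rows that repeat a pose let the fingers close, or fill a call up. It gives the time, the measured TCP pose, the force and the opening at its end, in the units of the state.
- r.state(): the state, without advancing time (a new reading comes with each control period).
- r.capture(name): name is "scene" or "top"; returns (picture, depth): 384x512x3 uint8, blue, green, red; 384x512 float32, m along the optical axis (not along the pixel's ray), 0 where there is no reading.
- r.camera_info(name): a dict with "mtx" (3x3 intrinsics, pixels), "k1" (the pictures are not rectified: a ray, as slopes to the right and down, at radius r is drawn at 1 + k1 r^2 times it, then the intrinsics apply), "cam_to_world" (4x4, takes a point from camera to world coordinates). Camera axes: x right, y down, z forward; pixel columns grow to the right and rows downward; lengths in m; the calibration is good to about 2 mm. A picture is of the moment at which its call begins. camera_info takes no time and is no camera call.
- r.close_job(): hands the job in, once; it reports no verdict.
The state is a dict: "time_s": time; "joint_positions": joint angles; "dq": joint speeds; "joint_torque": joint torques, N m; "tool_pos": TCP position; "orientation": TCP orientation; "force": force on the tool from outside, world axes, zero at the start; "wrist_torque": the same for the moment, N m; "grip_width": finger opening in m.
Only numpy, scipy, OpenCV 4.12 (cv2) and the standard library are available. Lean on these libraries where they do the work, as an engineer would, in place of code of your own. Each camera call takes 0.05 s, during which the arm holds its last target. There are 200 camera calls.

## Task

A capped tube is lying loose on the bench. Lay it gently, without dropping it, in the empty bay of the shaker's platform, then slide the bar that carries the clamping lever up behind it until the tube lies snug against the next bar and can no longer roll. Finally lock the bar by turning its lever clockwise as far as it goes, and leave everything else on the bench where it is.

Things in the scene. Friction and masses are not known exactly. Their poses are not given: they have to be found in the camera images.
- tube: The loose tube: frosted-white 50 ml tube with a white screw cap flush with its body and a conical tip, lying on its side on the bench. Diameter 30 mm, length 115 mm, about 60 g, stiff; it rolls very freely. Origin on its axis at mid-length (15 mm above what it lies on); own x axis = tube axis, towards the cap (cap: last 13 mm at +x; cone: last 15 mm at -x). y and z turn as it rolls.
- shaker: Orbital shaker, off, fixed to the bench: off-white housing, flat aluminium platform 260 (x) x 310 (y) mm, 110 mm above the bench. Origin on the bench under the platform's middle; x from its control panel (robot side) to the rear, y left, z up. Rails along x at y = +-140 mm, 14 wide, 22 mm above the platform. Three black bars run along y between them: a sliding one in front, two fixed behind.
- stop_mid (a point): Middle of the axis of the stop bar, the first fixed bar, 45 mm behind the shaker's origin, 128 mm above the bench; axes as the shaker's. The empty bay is between it and the sliding bar. Tube snug: this axis and the sliding bar's are 45.6 mm apart. Between stop bar and rear bar an identical tube is already held: part of the machine.
- bar_mid (a point): Middle of the axis of the sliding bar, 128 mm above the bench; moves with the bar; axes as the shaker's. All bars: round, 16 mm thick, axis 18 mm above the platform (a tube lying there cannot pass over or under); their end blocks reach 32 mm above the platform and leave 252 mm free between them. It can be pushed anywhere along its black length.
- bar (a joint): Travel of the sliding bar (m), growing towards the stop bar: 0 = fully back, its axis 85 mm in front of the shaker's origin and 130 mm from the stop bar's axis; 110 mm at most. It starts near 0. While the lever is loose it slides with 2.5 N of friction and stays where it is left.
- lever_hub (a point): Point on the vertical turning axis of the clamping lever, which sits on the sliding bar's right-hand end block (140 mm to the right of bar_mid), 26 mm above the bar's axis; moves with the bar. Black hub, 24 mm in diameter, its top 32 mm above the bar's axis.
- lever_grip (a point): Point on the lever's handle, 52 mm out from the turning axis, 52 mm above the platform. The handle is a black round bar 11 mm thick that rises gently outwards from the hub to a 16 mm ball 70 mm from the axis; under it, outside the hub, all is free down to the sliding bar's and rail's tops (26 and 22 mm above the platform). Hub to grip is the handle's direction.
- lever (a joint): Angle of the clamping lever (rad), growing clockwise seen from above: 0 = handle towards the robot along the rail (loose), 1.571 = end stop, handle to the left above the sliding bar (locked). Starts loose, below 0.4. It turns against 0.12 N m of friction, up to 0.2 N m from 1.1 rad on, where its screw's pad grips the rail and the bar no longer slides; it stays where it is left.
- well_plate: Bystander: clear six-well plate with lid, 86 x 128 x 20 mm, origin under its centre.
- tube_rack: Bystander: grey rack, 90 x 200 mm, with upright tubes of the same kind, 123 mm tall, origin under its centre.
- spray_bottle: Bystander: white spray bottle, 86 mm in diameter, 236 mm tall, origin under its centre.
Mind the look-alikes: they are no part of the job. Of the things like the tube, leave any that is green or yellow; of the rest the smaller one is meant.

How it is judged:
By the outcome, as a careful person would: the job done as asked, in the order asked, and still so for the second after the job is handed in, with the robot touching nothing.
It also fails if it takes over 58 s, if anything falls off the work surface, if the arm or the gripper's body presses on something with over 40 N, if the wrist force passes 120 N, or if a joint passes its speed limit or range.

## Working session

There is one attempt and no reset: what is moved stays moved. The work goes in short steps, Python scripts to look and compute and a shell command to move; the robot and the scene stay as the last step left them, time stands still between calls to the robot, and variables do not carry over. Pictures are saved under pics/ and viewed, about 8 in all and at most 12, crops included, and the job is handed in when it is done.

```bash
mkdir -p pics
cat > h.py <<'E'
import numpy as np, cv2
from cell import r
def ray(n,u,v):
    c=r.camera_info(n);m=np.array(c["mtx"]);k=c["k1"]
    d=np.array([(u-m[0,2])/m[0,0],(v-m[1,2])/m[1,1]]);s=d.copy()
    for _ in range(20): s=d/(1+k*(s@s))
    T=np.array(c["cam_to_world"]);return T[:3,3],T[:3,:3]@np.array([s[0],s[1],1])
def onz(n,u,v,z):
    o,d=ray(n,u,v);return o+d*(z-o[2])/d[2]
def dep(n,D,u,v):
    o,d=ray(n,u,v);return o+d*D[int(v),int(u)]
def proj(n,p):
    c=r.camera_info(n);m=np.array(c["mtx"]);T=np.array(c["cam_to_world"])
    q=T[:3,:3].T@(np.array(p)-T[:3,3]);s=q[:2]/q[2];s=s*(1+c["k1"]*(s@s));return m[0,0]*s[0]+m[0,2],m[1,1]*s[1]+m[1,2]
E
python3 - <<'E'
from h import *
for n in("scene","top"):
    p,d=r.capture(n);cv2.imwrite(f"pics/{n}0.png",p);np.save(f"{n}d.npy",d)
    print(n,np.round(r.camera_info(n)["cam_to_world"],3).tolist(),r.camera_info(n)["mtx"],r.camera_info(n)["k1"])
print(r.state())
E
```

```text
scene [[-0.026, 0.758, -0.652, 1.466], [1.0, 0.024, -0.012, -0.009], [0.006, -0.652, -0.758, 1.193], [0.0, 0.0, 0.0, 1.0]] [[443.57571686   0.         250.14709019]
 [  0.         443.57571686 189.17147781]
 [  0.           0.           1.        ]] -0.037237706814767
top [[-0.019, -0.996, 0.092, 0.362], [-1.0, 0.018, -0.008, -0.0], [0.006, -0.093, -0.996, 1.726], [0.0, 0.0, 0.0, 1.0]] [[409.97287165   0.         256.50027382]
 [  0.         409.97287165 186.08123447]
 [  0.           0.           1.        ]] -0.057798416649434
{'time_s': 0.1, 'joint_positions': array([-1.30671173,  0.60002362, -0.00253407,  1.60004574,  0.00178307,
        0.94287579, -0.07980718]), 'dq': array([-8.03022100e-04, -1.19729329e-03,  3.50338058e-04, -1.72473212e-03,
        8.89276501e-05, -4.78416028e-04,  6.27186247e-04]), 'joint_torque': array([ 4.98152003e-03, -7.77985024e+01,  1.56987447e+00, -2.58624172e+01,
        1.26909942e-02,  5.49084201e-03,  4.80057849e-05]), 'tool_pos': array([0.24219549, 0.6829389 , 0.24752043]), 'orientation': array([ 1.69552346e-01,  9.85520952e-01, -6.72841950e-04, -5.57609738e-05]), 'force': array([-0.72295665, -0.10545043, -0.99312572]), 'wrist_torque': array([ 0.00168529, -0.01009216,  0.02193633]), 'grip_width': 0.08516439567484023}
```

View pics/scene0.png

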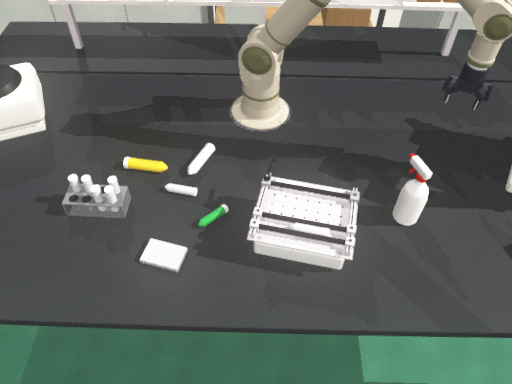

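View pics/top0.png

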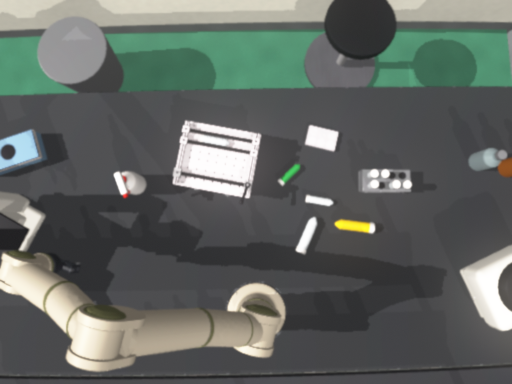

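The top view shows the tube-like things: yellow (355,226), green (289,174), a larger white tube (307,236) and a smaller white tube (319,201). The smaller white one should be the target. I'll measure both white tubes and enlarge that area and the shaker.

Run:
```python
from h import *
S=cv2.imread("pics/scene0.png");T=cv2.imread("pics/top0.png")
for n,I,seeds in(("top",T,[(307,236),(319,201)]),("scene",S,[(201,159),(181,189)])):
    m=(I.min(2)>110).astype(np.uint8);k,L,st,ce=cv2.connectedComponentsWithStats(m)
    for u,v in seeds:
        l=L[v,u];ys,xs=np.where(L==l)
        rc=cv2.minAreaRect(np.c_[xs,ys].astype(np.float32));b=cv2.boxPoints(rc)
        e=sorted([(np.linalg.norm(b[i]-b[(i+1)%4]),i) for i in range(4)])
        i,j=e[0][1],e[1][1];a=(b[i]+b[(i+1)%4])/2;c=(b[j]+b[(j+1)%4])/2
        A=onz(n,*a,.015);C=onz(n,*c,.015)
        print(n,len(xs),a,c,A.round(3),C.round(3),"L",np.linalg.norm(A-C).round(3),"W px",e[0][0],"mid",((A+C)/2).round(3))
cv2.imwrite("pics/c1.png",np.hstack([cv2.resize(T[160:260,280:380],(400,400),interpolation=2),cv2.resize(S[140:240,140:240],(400,400),interpolation=2)]))
a=cv2.resize(T[110:210,165:270],None,fx=4,fy=4,interpolation=2);b=cv2.resize(S[170:270,240:365],None,fx=3,fy=3,interpolation=2)
o=np.zeros((400,800,3),np.uint8);o[:400,:420]=a;o[:300,425:800]=b;cv2.imwrite("pics/c2.png",o)
```

```text
top 404 [314.51413 216.21648] [299.2294  252.51765] [ 0.39  -0.253  0.015] [ 0.242 -0.185  0.015] L 0.164 W px 11.011138 mid [ 0.316 -0.219  0.015]
top 238 [304.66302 197.76918] [332.96936 203.16087] [ 0.468 -0.214  0.015] [ 0.443 -0.332  0.015] L 0.121 W px 8.65394 mid [ 0.456 -0.273  0.015]
scene 411 [212.57318 143.65857] [188.18292 174.14636] [ 0.227 -0.178  0.015] [ 0.388 -0.253  0.015] L 0.178 W px 11.40068 mid [ 0.308 -0.216  0.015]
scene 289 [164.13463 185.32692] [197.01924 191.90385] [ 0.444 -0.332  0.015] [ 0.471 -0.213  0.015] L 0.122 W px 9.217446 mid [ 0.458 -0.272  0.015]
```

View pics/c1.png

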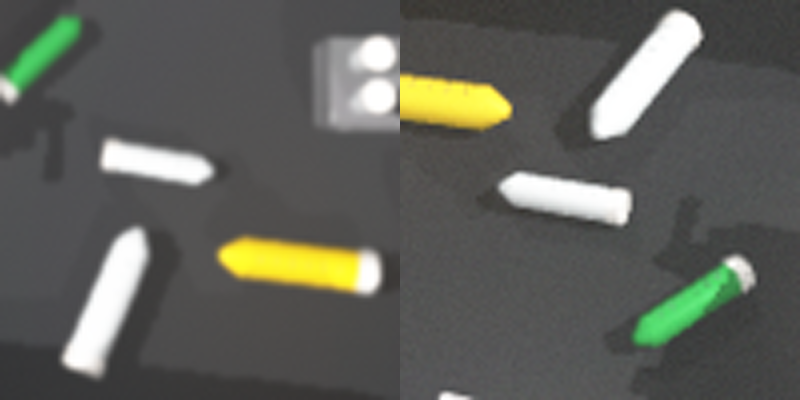

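View pics/c2.png

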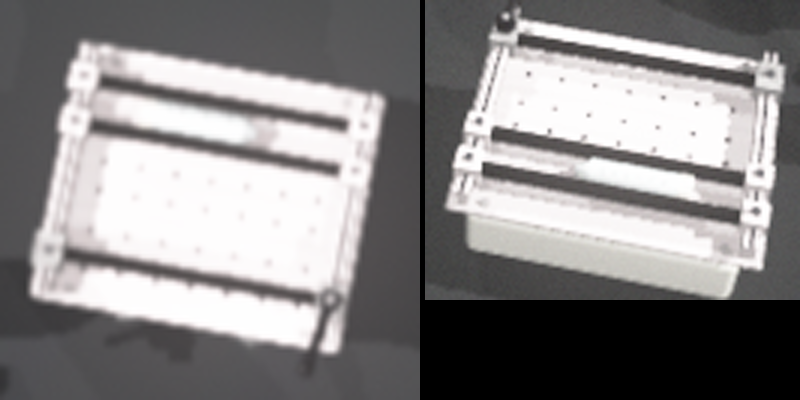

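The larger white tube measures ~170 mm. The smaller one, top (319,201) / scene (181,189), measures ~120 mm against 115 mm given, with its cap towards +y. That's the target. Next I'll locate the bars and lever.

```bash
cat > bars.py <<'E'
from h import *
def line(n,I,p0,p1,z,half=3.5):
    """darkness-weighted centre line of a dark bar between two rough pixels, cast on plane z"""
    p0=np.array(p0,float);p1=np.array(p1,float);t=(p1-p0)/np.linalg.norm(p1-p0);nn=np.array([-t[1],t[0]])
    G=cv2.cvtColor(I,cv2.COLOR_BGR2GRAY).astype(np.float32);pts=[]
    for f in np.linspace(0.12,.88,30):
        c=p0+f*(p1-p0);s=np.arange(-half,half+.1,.25);q=c+s[:,None]*nn
        g=cv2.remap(G,q[:,0].astype(np.float32),q[:,1].astype(np.float32),1).ravel()
        w=np.clip(110-g,0,None)
        if w.sum()>20: pts.append(onz(n,*(c+nn*(w@s)/w.sum()),z)[:2])
    pts=np.array(pts);vx,vy,x,y=cv2.fitLine(pts.astype(np.float32),cv2.DIST_HUBER,0,1e-4,1e-4).ravel()
    return np.array([x,y]),np.array([vx,vy]),pts
E
python3 - <<'E'
from bars import *
S=cv2.imread("pics/scene0.png");T=cv2.imread("pics/top0.png")
ct=lambda x,y:(165+x/4-.375,110+y/4-.375); cs=lambda x,y:(240+(x-425)/3-.33,170+y/3-.33)
for n,I,c,ls in(("top",T,ct,{"rear":((100,88),(345,128)),"stop":((90,125),(345,170)),"slide":((65,257),(320,297))}),
  ("scene",S,cs,{"slide":((515,38),(755,72)),"stop":((490,130),(745,176)),"rear":((482,165),(740,212))})):
  for k,(a,b) in ls.items():
    x,v,p=line(n,I,c(*a),c(*b),.128);
    yaw=np.arctan2(*( -v if v[1]<0 else v)[::-1])-np.pi/2
    res=np.abs((p-x)@np.array([-v[1],v[0]]))
    print(n,k,x.round(4),"yaw",yaw.round(4),"res",res.mean().round(4),"ends",onz(n,*c(*a),.128)[:2].round(3),onz(n,*c(*b),.128)[:2].round(3))
print("hub top",onz("top",*ct(331,298),.160),"ball",onz("top",*ct(308,368),.165))
print("hub scene",onz("scene",*cs(507,22),.160))
print("rails top corners",[onz("top",*ct(*q),.11)[:2].round(3) for q in((84,42),(384,97),(338,350),(32,295))])
E
```

```text
top rear [0.711  0.1074] yaw -0.1977 res 0.0003 ends [0.733 0.249] [0.688 0.006]
top stop [0.6664 0.1128] yaw -0.2018 res 0.0002 ends [0.696 0.259] [0.646 0.007]
top slide [0.543  0.1582] yaw -0.2011 res 0.0002 ends [0.564 0.283] [0.52  0.034]
scene slide [0.5493 0.1812] yaw -0.1994 res 0.0002 ends [0.519 0.036] [0.559 0.288]
scene stop [0.6739 0.1459] yaw -0.1886 res 0.0006 ends [0.644 0.01 ] [0.694 0.262]
scene rear [0.7146 0.1126] yaw -0.2042 res 0.0003 ends [0.688 0.003] [0.736 0.252]
hub top [0.51590611 0.02242672 0.16      ] ball [0.44884645 0.04539236 0.165     ]
hub scene [0.52541406 0.02608988 0.16      ]
rails top corners [array([0.784, 0.267]), array([ 0.722, -0.033]), array([0.469, 0.017]), array([0.529, 0.32 ])]
```

Both views agree: shaker yaw ≈ -0.20 rad, stop bar at (0.671,0.134), bar near 0, hub ≈ (0.516,0.023), lever ≈ 0.13 rad. The tube is at (0.457,-0.272), nearly parallel to the bars. I'll raise the arm and swing around.

```bash
python3 -m inch '2 -3.5 3 0 0 -0.13 100;4 -7.5 6 0 0 -0.26 100;6 -12 9 0 0 -0.39 100;8 -16 11 0 0 -0.52 100;10 -20 13 0 0 -0.65 100' 30
python3 -m inch '3 -4 0 0 0 -0.13 100;5 -8 0 0 0 -0.26 100;8 -12 0 0 0 -0.39 100;11 -16 0 0 0 -0.52 100;13 -20 0 0 0 -0.65 100'
```

```text
time_s: 0.6
tool_pos: [0.3388, 0.4889, 0.3744]
orientation: [0.478, 0.879, -0.001, -0.0]
force: [1.6, 0.4, 1.1]
grip_width: 0.0854
time_s: 1.1
tool_pos: [0.4702, 0.2868, 0.3744]
orientation: [0.735, 0.678, -0.0, -0.0]
force: [-0.2, 0.3, -0.6]
grip_width: 0.0852
```

```bash
python3 -m inch '0 -5 0 0 0 -0.06 100;0 -10 0 0 0 -0.127 100;0 -15 0 0 0 -0.127 100;0 -20 0 0 0 -0.127 100;0 -25 0 0 0 -0.127 100'
python3 -m inch '0 -5 0 0 0 0 100;0 -10 -2 0 0 0 100;0 -15 -4 0 0 0 100;0 -20 -8 0 0 0 100;-0.5 -24 -12 0 0 0 100'
python3 - <<'E'
from h import *
s=r.state();print(s["tool_pos"],s["orientation"],r.tip_reach)
E
```

```text
time_s: 1.6
tool_pos: [0.4696, 0.0369, 0.3744]
orientation: [0.777, 0.63, -0.0, -0.001]
force: [1.1, 0.1, 0.2]
grip_width: 0.0852
time_s: 2.1
tool_pos: [0.4667, -0.1832, 0.2739]
orientation: [0.777, 0.63, 0.0, 0.0]
force: [1.3, 1.3, -0.3]
grip_width: 0.0854
[ 0.4667114  -0.18320638  0.27394923] [7.76654808e-01 6.29926208e-01 3.64207730e-04 3.85095962e-04] 0.017
```

```bash
python3 -m inch '-0.4 -3.5 -3 0 0 0 100;-0.8 -7 -6 0 0 0 100;-1 -8.9 -10 0 0 0 100;-1 -8.9 -15 0 0 0 100;-1 -8.9 -19 0 0 0 100'
python3 -m inch '0 0 -1 0 0 0 100;0 0 -1 0 0 0 100;0 0 -1 0 0 0 100;0 0 -1 0 0 0 100;0 0 -1 0 0 0 100'
python3 - <<'E'
from h import *
p,d=r.capture("scene");q,_=r.capture("top")
s=r.state();print(s["tool_pos"])
cv2.imwrite("pics/g.png",np.hstack([cv2.resize(p[130:230,130:230],(400,400)),cv2.resize(q[150:250,270:370],(400,400))]))
E
```

```text
time_s: 2.6
tool_pos: [0.4559, -0.2728, 0.0816]
orientation: [0.777, 0.629, -0.0, 0.0]
force: [1.1, 0.9, 0.3]
grip_width: 0.0855
time_s: 3.1
tool_pos: [0.4569, -0.2729, 0.0732]
orientation: [0.777, 0.63, 0.001, 0.001]
force: [0.1, 0.7, -0.7]
grip_width: 0.0857
[ 0.45664145 -0.27269877  0.0727595 ]
```

View pics/g.png

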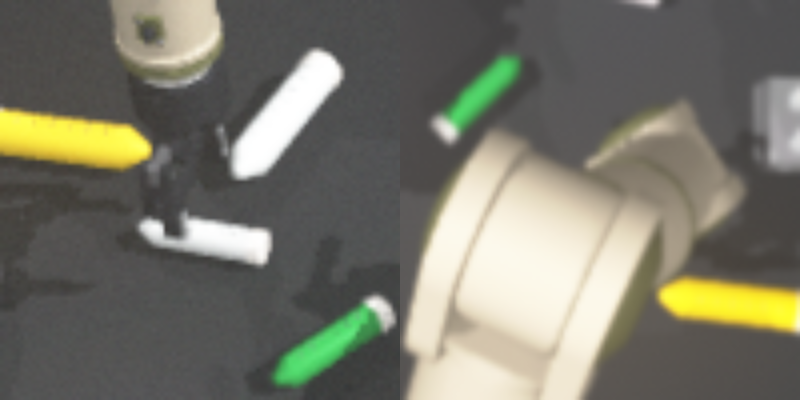

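The scene view shows the jaws straddling the small white tube (crop 205,238). The large white tube's tip is close behind the rear finger, so I'll narrow the jaws before going down.

```bash
python3 -m inch '0 0 0 0 0 0 60;0 0 0 0 0 0 60;0 0 0 0 0 0 60;0 0 -2 0 0 0 60;0 0 -2.8 0 0 0 60'
python3 -m inch '0 0 -1.5 0 0 0 60;0 0 -2.2 0 0 0 60;0 0 -2.5 0 0 0 60;0 0 -2.5 0 0 0 60;0 0 -2.5 0 0 0 60'
```

```text
time_s: 3.7
tool_pos: [0.4564, -0.2725, 0.0438]
orientation: [0.777, 0.63, 0.0, 0.0]
force: [0.5, -0.0, 0.0]
grip_width: 0.0517
time_s: 4.2
tool_pos: [0.4565, -0.2726, 0.0192]
orientation: [0.777, 0.63, 0.0, 0.001]
force: [-0.5, -0.5, -0.2]
grip_width: 0.0515
```

```bash
python3 -m inch '0 0 0.2 0 0 0 45;0 0 0.2 0 0 0 38;0 0 0.2 0 0 0 30;0 0 0.2 0 0 0 25;0 0 0.2 0 0 0 20' 30
python3 -m inch '0 0 0 0 0 0 20;0 0 0 0 0 0 20;0 0 0.5 0 0 0 20;0 0 2 0 0 0 20;0 0 4 0 0 0 20' 30
```

```text
time_s: 4.7
tool_pos: [0.4568, -0.2727, 0.0219]
orientation: [0.777, 0.63, 0.001, 0.001]
force: [-0.7, 1.4, 8.1]
grip_width: 0.029
time_s: 5.2
tool_pos: [0.4562, -0.2725, 0.062]
orientation: [0.777, 0.629, 0.0, 0.0]
force: [0.4, 0.2, -1.0]
grip_width: 0.0286
```

```bash
python3 -m inch '0 0 4.5 0 0 0 20;1 2 9 0 0 0 20;2 5 13 0 0 0 20;4 8.5 16 0 0 0 20;5.5 13 18 0 0 0 20'
python3 -m inch '1.5 4.5 1 0 0 0 20;3.5 9 1 0 0 0 20;5.5 13.5 1 0 0 0 20;7.5 18 1 0 0 0 20;9 22 1 0 0 0 20'
python3 -m inch '0.5 2 0 0 0 0 20;1 4 0 0 0 0 20;1.4 6 0 0 0 0 20;1.6 6.8 0 0 0 0 20;1.6 6.8 0 0 0 0 20'
python3 - <<'E'
from h import *
p,d=r.capture("scene");s=r.state();print(s["tool_pos"])
cv2.imwrite("pics/h.png",cv2.resize(p[110:270,220:400],None,fx=3.5,fy=3.5))
E
```

```text
time_s: 5.7
tool_pos: [0.5115, -0.1448, 0.2437]
orientation: [0.778, 0.629, 0.001, 0.002]
force: [1.5, 0.4, -1.3]
grip_width: 0.0286
time_s: 6.2
tool_pos: [0.602, 0.0781, 0.2539]
orientation: [0.777, 0.629, 0.002, 0.002]
force: [1.2, -0.5, -1.5]
grip_width: 0.0288
time_s: 6.7
tool_pos: [0.6179, 0.1468, 0.2538]
orientation: [0.777, 0.63, 0.001, 0.001]
force: [0.2, -0.1, -1.0]
grip_width: 0.0288
[0.61786967 0.14540337 0.25396169]
```

View pics/h.png

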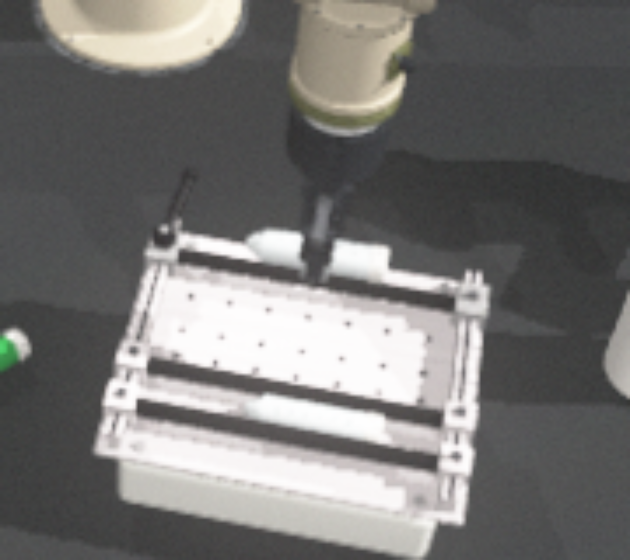

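The tube is held level over the bay, centred in the jaws and parallel to the bars. Lowering it now.

```bash
python3 -m inch '0 0 -4 0 0 0 20;0 0 -8 0 0 0 20;0 0 -10.5 0 0 0 20;0 0 -11.4 0 0 0 20;0 0 -11.6 0 0 0 20'
python3 -m inch '0 0 -0.1 0 0 0 20;0 0 -0.2 0 0 0 20;0 0 -0.3 0 0 0 20;0 0 -0.4 0 0 0 20;0 0 -0.4 0 0 0 20'
```

```text
time_s: 7.25
tool_pos: [0.6176, 0.1439, 0.1375]
orientation: [0.778, 0.628, 0.001, 0.002]
force: [0.8, 0.4, 0.6]
grip_width: 0.0292
time_s: 7.75
tool_pos: [0.6177, 0.1441, 0.1338]
orientation: [0.778, 0.628, 0.001, 0.002]
force: [0.1, 0.2, -1.2]
grip_width: 0.0291
```

```bash
python3 -m inch '0 0 -0.1 0 0 0 20;0 0 -0.1 0 0 0 20;0 0 -0.15 0 0 0 20;0 0 -0.15 0 0 0 20;0 0 -0.15 0 0 0 20'
python3 -m inch '0 0 -0.05 0 0 0 20;0 0 -0.05 0 0 0 20;0 0 -0.1 0 0 0 20;0 0 -0.1 0 0 0 20;0 0 -0.1 0 0 0 20'
```

```text
time_s: 8.25
tool_pos: [0.6177, 0.144, 0.1323]
orientation: [0.778, 0.628, 0.001, 0.002]
force: [0.5, -0.1, -1.8]
grip_width: 0.0289
time_s: 8.75
tool_pos: [0.6178, 0.144, 0.132]
orientation: [0.778, 0.628, 0.001, 0.002]
force: [-2.8, 1.5, 8.4]
grip_width: 0.029
```

The tube touches down at TCP z 0.132 with 8 N. Releasing gently.

```bash
python3 -m inch '0 0 0 0 0 0 35;0 0 0 0 0 0 37;0 0 0 0 0 0 40;0 0 0 0 0 0 44;0 0 0 0 0 0 48'
python3 -m inch '0 0 0 0 0 0 53;0 0 0 0 0 0 55;0 0 1 0 0 0 55;0 0 3 0 0 0 55;0 0 6 0 0 0 55'
```

```text
time_s: 9.25
tool_pos: [0.6178, 0.144, 0.1319]
orientation: [0.778, 0.628, 0.001, 0.002]
force: [0.7, -0.0, 0.2]
grip_width: 0.0411
time_s: 9.75
tool_pos: [0.6171, 0.1438, 0.192]
orientation: [0.778, 0.628, -0.0, 0.001]
force: [0.2, -0.6, 0.2]
grip_width: 0.0475
```

```bash
python3 -m inch '0 0 2 0 0 0 0;-3 0.6 4 0 0 0 0;-7 1.5 4 0 0 0 0;-10.6 2.3 4 0 0 0 0;-10.6 2.3 3 0 0 0 0' 40
python3 - <<'E'
from h import *
p,d=r.capture("scene");s=r.state();print(s["tool_pos"])
cv2.imwrite("pics/i.png",cv2.resize(p[110:270,220:400],None,fx=3.5,fy=3.5))
E
```

```text
time_s: 10.25
tool_pos: [0.507, 0.168, 0.2232]
orientation: [0.777, 0.629, -0.0, -0.0]
force: [0.6, 0.2, -0.1]
grip_width: 0.0
[0.50882265 0.16776572 0.22168433]
```

View pics/i.png

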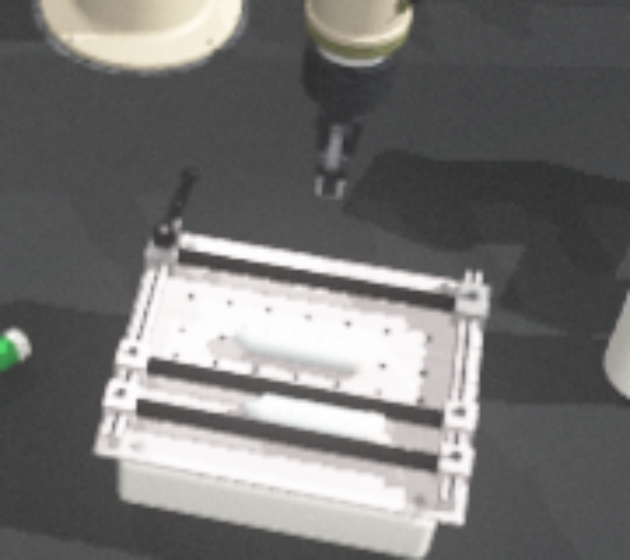

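The tube lies in the bay at crop (300,350), parallel to the bars. Now I go down in front of the sliding bar and push along (0.98,-0.199).

```bash
python3 -m inch '0 0 -4 0 0 0 0;0 0 -7 0 0 0 0;0 0 -8.2 0 0 0 0;0 0 -8.2 0 0 0 0;0 0 -8.2 0 0 0 0'
python3 -m inch '0.5 -0.1 0 0 0 0 0;1 -0.2 0 0 0 0 0;1.5 -0.3 0 0 0 0 0;2 -0.4 0 0 0 0 0;2.5 -0.5 0 0 0 0 0'
```

```text
time_s: 10.8
tool_pos: [0.5099, 0.1673, 0.1405]
orientation: [0.778, 0.629, 0.0, 0.001]
force: [0.1, 0.3, 0.2]
grip_width: 0.0002
time_s: 11.3
tool_pos: [0.5351, 0.1625, 0.1408]
orientation: [0.777, 0.629, 0.0, 0.0]
force: [-2.5, 0.3, 3.3]
grip_width: 0.0001
```

```bash
python3 -m inch '0.5 -0.1 0 0 0 0 0;1 -0.2 0 0 0 0 0;1.5 -0.3 0 0 0 0 0;2 -0.4 0 0 0 0 0;2.5 -0.5 0 0 0 0 0'
python3 -m inch '0.4 -0.1 0 0 0 0 0;0.8 -0.2 0 0 0 0 0;1.2 -0.2 0 0 0 0 0;1.6 -0.3 0 0 0 0 0;2 -0.4 0 0 0 0 0'
python3 -m inch '0.2 0 0 0 0 0 0;0.4 -0.1 0 0 0 0 0;0.6 -0.1 0 0 0 0 0;0.8 -0.2 0 0 0 0 0;1 -0.2 0 0 0 0 0'
```

```text
time_s: 11.8
tool_pos: [0.5605, 0.1573, 0.1408]
orientation: [0.778, 0.629, 0.0, 0.0]
force: [-2.6, 0.9, 4.0]
grip_width: -0.0002
time_s: 12.3
tool_pos: [0.5807, 0.1532, 0.1407]
orientation: [0.777, 0.629, 0.0, 0.0]
force: [-3.1, 0.8, 2.9]
grip_width: -0.0001
time_s: 12.8
tool_pos: [0.5908, 0.1513, 0.1407]
orientation: [0.777, 0.629, 0.0, 0.0]
force: [-2.9, 0.0, 3.3]
grip_width: -0.0002
```

```bash
python3 -m inch '0.2 0 0 0 0 0 0;0.4 -0.1 0 0 0 0 0;0.6 -0.1 0 0 0 0 0;0.7 -0.1 0 0 0 0 0;0.8 -0.2 0 0 0 0 0'
python3 -m inch '0.1 0 0 0 0 0 0;0.2 0 0 0 0 0 0;0.3 -0.1 0 0 0 0 0;0.4 -0.1 0 0 0 0 0;0.4 -0.1 0 0 0 0 0'
```

```text
time_s: 13.3
tool_pos: [0.599, 0.1496, 0.1407]
orientation: [0.777, 0.629, 0.0, 0.0]
force: [-2.8, 2.8, 2.2]
grip_width: -0.0002
time_s: 13.8
tool_pos: [0.6032, 0.1487, 0.1407]
orientation: [0.777, 0.629, 0.0, 0.0]
force: [-1.4, 0.7, 1.5]
grip_width: 0.0
```

```bash
python3 -m inch '0.1 0 0 0 0 0 0;0.15 0 0 0 0 0 0;0.2 0 0 0 0 0 0;0.2 0 0 0 0 0 0;0.2 0 0 0 0 0 0'
python3 -m inch '0.1 0 0 0 0 0 0;0.1 0 0 0 0 0 0;0.2 0 0 0 0 0 0;0.2 0 0 0 0 0 0;0.2 0 0 0 0 0 0'
```

```text
time_s: 14.3
tool_pos: [0.6052, 0.1484, 0.1406]
orientation: [0.777, 0.629, 0.0, 0.0]
force: [-2.1, -1.7, 1.8]
grip_width: -0.0001
time_s: 14.8
tool_pos: [0.6066, 0.1483, 0.1406]
orientation: [0.777, 0.629, -0.0, -0.0]
force: [-4.7, -1.6, 3.5]
grip_width: -0.0
```

```bash
python3 -m inch '0.1 0 0 0 0 0 0;0.1 0 0 0 0 0 0;0.1 0 0 0 0 0 0;0.1 0 0 0 0 0 0;0.1 0 0 0 0 0 0'
python3 -m inch '0.2 0 0 0 0 0 0;0.2 0 0 0 0 0 0;0.2 0 0 0 0 0 0;0.2 0 0 0 0 0 0;0.2 0 0 0 0 0 0'
```

```text
time_s: 15.3
tool_pos: [0.6066, 0.1482, 0.1406]
orientation: [0.777, 0.629, -0.001, -0.001]
force: [-6.5, -0.9, 5.7]
grip_width: -0.0002
time_s: 15.8
tool_pos: [0.6068, 0.1482, 0.1406]
orientation: [0.777, 0.629, -0.002, -0.002]
force: [-9.0, -0.8, 8.5]
grip_width: 0.0002
```

Force rises with no further motion, so the bar is snug. Backing off, rising and checking.

```bash
python3 -m inch '-1 0.2 0 0 0 0 0;-3 0.6 0 0 0 0 0;-5 1 2 0 0 0 0;-7 0 5 0 0 0 0;-8 -2 9 0 0 0 0'
python3 -m inch '0 -4 0 0 0 0 0;0.3 -8 0 0 0 0 0;0.5 -11 0 0 0 0 0;0.5 -13 0 0 0 0 0;0.5 -13.3 0 0 0 0 0'
python3 - <<'E'
from bars import *
p,d=r.capture("scene");q,_=r.capture("top");s=r.state();print(s["tool_pos"])
cv2.imwrite("pics/scene1.png",p);cv2.imwrite("pics/top1.png",q)
o=np.zeros((420,800,3),np.uint8);a=cv2.resize(q[110:215,165:275],None,fx=3.6,fy=4);b=cv2.resize(p[165:270,230:365],None,fx=2.9,fy=4)
o[:420,:a.shape[1]]=a;o[:420,400:400+b.shape[1]]=b;cv2.imwrite("pics/j.png",o)
print("pred hub px",proj("scene",(.598,.006,.160)),proj("top",(.598,.006,.160)))
E
```

```text
time_s: 16.3
tool_pos: [0.5247, 0.1298, 0.23]
orientation: [0.776, 0.63, -0.003, -0.003]
force: [0.9, -0.6, 1.2]
grip_width: 0.0
time_s: 16.8
tool_pos: [0.53, -0.0056, 0.2305]
orientation: [0.778, 0.629, -0.003, -0.002]
force: [0.6, 0.0, 0.2]
grip_width: -0.0001
[ 0.52992629 -0.00312962  0.23006996]
pred hub px (np.float64(260.3640757572802), np.float64(194.5159848783363)) (np.float64(251.27526225167023), np.float64(162.8625801754362))
```

View pics/j.png

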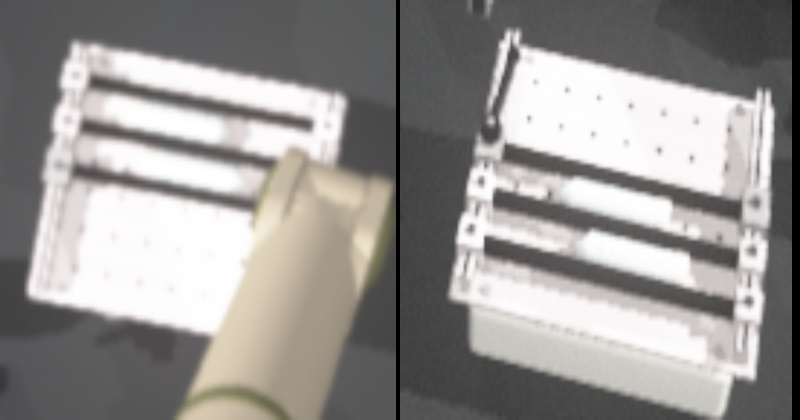

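The tube lies between the bars, and the hub is where predicted (scene 261,196). I'll lower the closed fingers to the right of the handle.

```bash
python3 -m inch '1.5 -0.8 0 0 0 0 0;1.5 -0.8 -3 0 0 0 0;1.5 -0.8 -5 0 0 0 0;1.5 -0.8 -6.4 0 0 0 0;1.5 -0.8 -6.4 0 0 0 0'
python3 -m inch '0 0.4 0 0 0 0 0;0 0.8 0 0 0 0 0;0 1.2 0 0 0 0 0;0 1.6 0 0 0 0 0;0.1 2 0 0 0 0 0'
python3 - <<'E'
import numpy as np
# arc: contact point at radius 52 on handle, tool centre 18 mm behind handle axis
x=np.array([.98,-.199]);y=np.array([.199,.98]);h=np.array([.598,.006])
for L in np.arange(.2,1.7,.1):
    d=-np.cos(L)*x+np.sin(L)*y; t=np.sin(L)*x+np.cos(L)*y
    # support of finger rectangle (14.5 along x, 11 along y) in direction t
    off=.0055+.0145*np.sin(L)+.011*np.cos(L)
    print(L.round(2),(h+.052*d-off*t).round(4))
E
```

```text
time_s: 17.4
tool_pos: [0.5442, -0.0098, 0.1644]
orientation: [0.776, 0.63, -0.004, -0.004]
force: [0.9, -0.7, 0.5]
grip_width: 0.0003
time_s: 17.9
tool_pos: [0.5453, 0.0103, 0.1649]
orientation: [0.776, 0.631, -0.004, -0.003]
force: [-1.0, -2.9, 0.3]
grip_width: -0.0001
0.2 [0.5426 0.0086]
0.3 [0.5426 0.0131]
0.4 [0.5431 0.0178]
0.5 [0.544  0.0226]
0.6 [0.5454 0.0275]
0.7 [0.5475 0.0323]
0.8 [0.5501 0.037 ]
0.9 [0.5533 0.0416]
1.0 [0.5571 0.0459]
1.1 [0.5615 0.0499]
1.2 [0.5665 0.0533]
1.3 [0.572  0.0563]
1.4 [0.5779 0.0586]
1.5 [0.5841 0.0602]
1.6 [0.5907 0.0611]
```

```bash
python3 -m inch '0 0.7 0 0 0 0 0;0 1.3 0 0 0 0 0;0.1 1.9 0 0 0 0 0;0.4 2.5 0 0 0 0 0;0.8 3.1 0 0 0 0 0'
python3 -m inch '0.4 0.4 0 0 0 0 0;0.8 0.8 0 0 0 0 0;1.3 1.2 0 0 0 0 0;1.8 1.5 0 0 0 0 0;2.4 1.7 0 0 0 0 0'
```

```text
time_s: 18.4
tool_pos: [0.5531, 0.0418, 0.1648]
orientation: [0.776, 0.63, -0.004, -0.003]
force: [-1.7, -3.7, 0.3]
grip_width: 0.0
time_s: 18.9
tool_pos: [0.5772, 0.0593, 0.1646]
orientation: [0.776, 0.631, -0.004, -0.004]
force: [-2.6, -1.3, 1.6]
grip_width: -0.0003
```

```bash
python3 -m inch '0.4 0.1 0 0 0 0 0;0.7 0.2 0 0 0 0 0;1 0.2 0 0 0 0 0;1.2 0.2 0 0 0 0 0;1.4 0.2 0 0 0 0 0'
python3 -m inch '0.1 0 0 0 0 0 0;0.2 0 0 0 0 0 0;0.3 0 0 0 0 0 0;0.3 0 0 0 0 0 0;0.3 0 0 0 0 0 0'
```

```text
time_s: 19.4
tool_pos: [0.5895, 0.0613, 0.1643]
orientation: [0.776, 0.631, -0.006, -0.005]
force: [-11.8, -0.8, 6.5]
grip_width: -0.0001
time_s: 19.9
tool_pos: [0.5896, 0.0614, 0.1641]
orientation: [0.776, 0.63, -0.008, -0.008]
force: [-13.0, -0.8, 7.7]
grip_width: 0.0
```

The end stop is reached: 13 N with no motion, at the predicted position. Backing straight off, rising, and moving clear to look.

```bash
python3 -m inch '-1.5 0.3 0 0 0 0 0;-4 0.8 0 0 0 0 0;-6 1 3 0 0 0 0;-8 -2 7 0 0 0 0;-9 -5 11 0 0 0 0'
python3 -m inch '0 -5 2 0 0 0 0;0 -10 3 0 0 0 0;0 -15 3 0 0 0 0;0 -20 3 0 0 0 0;0 -25 3 0 0 0 0'
python3 - <<'E'
from bars import *
p,d=r.capture("scene");q,_=r.capture("top");s=r.state();print(s["tool_pos"],s["time_s"])
cv2.imwrite("pics/scene2.png",p);cv2.imwrite("pics/top2.png",q)
o=np.zeros((600,800,3),np.uint8);a=cv2.resize(q[110:210,165:265],(400,400));b=cv2.resize(p[165:265,240:365],(400,400))
o[:400,:400]=a;o[:400,400:]=b;o[400:,:266]=cv2.resize(q,(266,200));o[400:,400:666]=cv2.resize(p,(266,200));cv2.imwrite("pics/k.png",o)
E
```

```text
time_s: 20.4
tool_pos: [0.4997, 0.0145, 0.2712]
orientation: [0.775, 0.631, -0.008, -0.008]
force: [1.1, -0.2, -0.2]
grip_width: 0.0004
time_s: 20.9
tool_pos: [0.5004, -0.2328, 0.302]
orientation: [0.775, 0.632, -0.007, -0.007]
force: [1.4, -0.2, 1.4]
grip_width: 0.0001
[ 0.49892644 -0.23869237  0.30255543] 21.0
```

View pics/k.png

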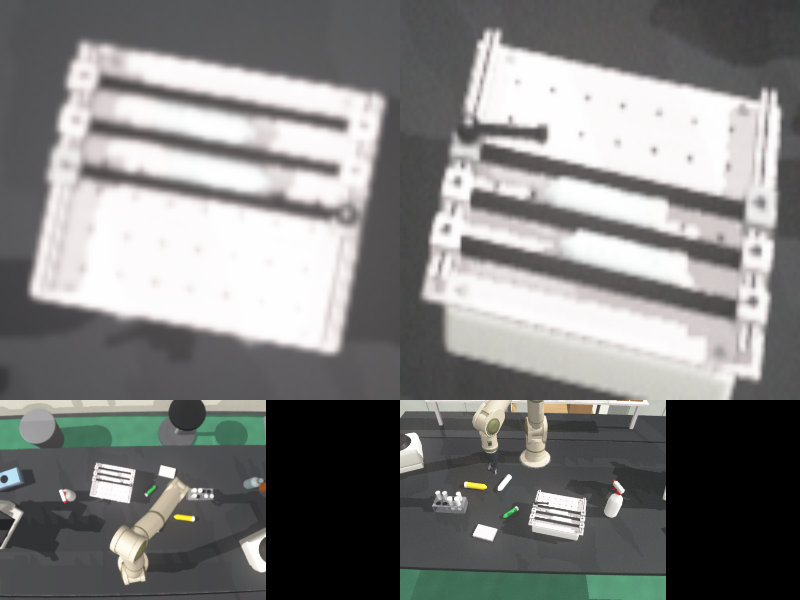

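Run:
```python
from bars import *
S=cv2.imread("pics/scene2.png");T=cv2.imread("pics/top2.png")
ct=lambda x,y:(165+x/4-.375,110+y/4-.375); cs=lambda x,y:(240+(x-400)/3.2-.33,165+y/4-.375)
X=np.array([.98,-.199])
for n,I,c,a,b,e,f in(("top",T,ct,(90,125),(340,170),(85,172),(230,197)),("scene",S,cs,(475,185),(745,237),(560,168),(750,203))):
    s=line(n,I,c(*a),c(*b),.128);l=line(n,I,c(*e),c(*f),.128);v=s[1]
    nn=np.array([v[1],-v[0]]);nn*=np.sign(nn@X);print(n,"gap",((s[0]-l[0])@nn).round(4),"dir",s[1],l[1])
h=onz("scene",*cs(468,130),.158);b=onz("scene",*cs(543,132),.170);d=(b-h)[:2]
print("lever scene",h.round(3),b.round(3),np.linalg.norm(d).round(3),np.arctan2(d@[.199,.98],-d@X).round(3))
# bystanders moved?
for n,A in(("scene",S),("top",T)):
    B=cv2.imread(f"pics/{n}0.png")
    for k,f in(("white",lambda I:I.min(2)>110),("yellow",lambda I:(I[...,2]>150)&(I[...,0]<90)),("green",lambda I:(I[...,1]>110)&(I[...,2]<90)&(I[...,0]<110))):
        g=lambda I:[tuple(c.round(1)) for c,s in zip(*[cv2.connectedComponentsWithStats(f(I).astype(np.uint8))[i] for i in(3,2)]) if 60<s[4]<1500]
        print(n,k,"\n ",*[tuple(map(float,q)) for q in g(B)],"\n ",*[tuple(map(float,q)) for q in g(A)])
```

```text
top gap 0.0451 dir [0.20218998 0.97934633] [0.19472602 0.9808577 ]
scene gap 0.0408 dir [0.17897294 0.983854  ] [0.2150746 0.9765976]
lever scene [0.607 0.008 0.158] [0.616 0.078 0.17 ] 0.071 1.509
scene white 
  (200.8, 158.3) (420.8, 167.0) (125.7, 161.7) (509.2, 182.0) (410.6, 202.2) (181.4, 188.9) (163.5, 254.5) 
  (200.9, 158.2) (420.9, 167.0) (125.8, 161.7) (509.2, 182.0) (410.6, 202.2) (163.5, 254.5)
scene yellow 
  (346.9, 16.0) (360.5, 16.4) (146.5, 164.5) 
  (350.5, 16.9) (146.3, 164.5)
scene green 
  (211.1, 216.7) (329.8, 340.5) 
  (210.9, 216.8) (131.7, 336.3) (229.0, 339.6) (329.9, 343.7) (347.9, 373.3) (63.9, 359.9) (166.0, 363.9) (268.8, 367.4) (126.2, 374.6) (232.9, 375.4)
top white 
  (509.7, 47.0) (338.9, 59.4) (321.3, 137.8) (19.5, 149.5) (486.7, 158.5) (383.2, 180.9) (129.0, 182.4) (21.4, 214.9) (318.3, 200.3) (306.4, 235.3) (371.6, 227.8) 
  (509.7, 47.5) (315.8, 62.2) (342.5, 70.5) (20.3, 149.3) (486.6, 158.5) (129.1, 182.4) (19.6, 225.1) (371.6, 227.7)
top yellow 
  (352.0, 225.4) 
  (351.9, 225.4)
top green 
  (221.9, 31.6) (436.1, 53.4) (173.7, 55.8) (196.4, 73.5) (170.1, 82.6) (290.6, 172.2) 
  (451.0, 30.9) (238.2, 31.1) (290.9, 172.2)
```

```bash
python3 -c "
from cell import r
print(r.close_job())"
```

```text
the job is handed in; nothing more can be done
None
```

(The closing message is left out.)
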